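Drop a set of ball feet through a filling stand and hold its slide open

TASK

Empty the three wooden ball feet from the scoop into the stand's funnel while its slide is shut, then set the scoop down upright on the bench, clear of the stand. Then grip the slide's upright handle, pull the spring-loaded slide out until the handle is level with the two marker pins on the rails, so that all three balls drop into the clear pot, and finish while still holding it there: do not let go. Leave the jar, the hammer and the mug alone.

Things in the scene. Friction and masses are not known exactly. Their poses are not given: they have to be found in the camera images.
- stand: fixed filling stand; origin on the bench under the funnel's vertical axis, z up, its -x axis is the pull direction. Plywood base 130 mm wide, x = -240 to 120 mm. Two rails along x at y = +-47 mm, 10 mm wide, tops at z = 75 mm; a dark marker pin stands on each at x = -215 mm, up to z = 91 mm. Over the base, only the funnel, these pins and the slide's handle stand higher than the rails.
- funnel_mouth (a point): centre of the aluminium funnel's mouth, at rim height, 172 mm above the bench; axes as the stand's. Bore 148 mm here, outer diameter 156 mm; straight rim down to z = 155 mm, then a cone to a neck of 64 mm bore (68 mm at its foot), z = 115 to 73 mm, closed below by the slide
- pot_floor (a point): centre of the inner floor of the clear pot under the funnel, 14 mm above the bench; the pot is part of the stand, 70 mm bore, rim at z = 58 mm
- mark (a point): point midway between the two marker pins, at the height of slide_grip: slide_grip comes here when the slide stands at the mark (joint 0.065)
- slide (a joint): spring-return steel slide that closes the funnel's neck: 0 shut, grows as it is pulled along the stand's -x, 0.065 m at the mark (its 70 mm opening then lies under the neck), stop at 0.09 m. The spring pulls it shut with about 3 N at 0 and 8.5 N at the mark. Plate 8 mm thick, top at z = 70 mm
- slide_grip (a point): grip point of the slide's upright dark wooden handle, 105 mm above the bench, 23 mm below the handle's top; 150 mm from the funnel axis on the stand's -x side when shut; moves with the slide, axes as the stand's. The handle is a plate 14 mm thick along x, 46 mm wide along y, from z = 70 to 128 mm
- scoop_grip (a point): middle of the scoop's wooden handle, 34 mm above the scoop's underside. Axes are the scoop's: x to the nose, z up. Handle 18 mm wide (y), 20 mm tall, from 62 mm behind this point to 43 mm ahead of it, where the pan's back wall stands. Scoop about 0.15 kg, centre of mass about 75 mm ahead of this point
- scoop_lip (a point): middle of the scoop's pouring lip at its nose: 155 mm ahead of scoop_grip along x and 13 mm below it, 21 mm above the underside. Steel pan 68 mm wide, walls 36 mm high, flat floor, then a ramp rising at 22 degrees over the last 40 mm to the open lip. Tipped nose-down by more than about 30 degrees (45 is ample) the balls roll out over the lip
- ball0_center (a point): wooden ball foot, 26 mm diameter, 10 g; starts lying loose in the scoop; this point is its centre
- ball1_center (a point): wooden ball foot, 26 mm diameter, 10 g; starts lying loose in the scoop; this point is its centre
- ball2_center (a point): wooden ball foot, 26 mm diameter, 10 g; starts lying loose in the scoop; this point is its centre
- jar: bystander: closed amber jar, 60 mm diameter, 85 mm high; origin at the centre of its underside
- hammer: bystander: hammer lying flat; its handle lies along its x
- mug: bystander: white mug, 80 mm diameter, 90 mm high; origin at the centre of its underside
- scoop: the scoop as a whole; origin on its underside, 85 mm ahead of scoop_grip along the scoop's x; z up
There are look-alikes about, which are no part of the job. Leave any blue or orange look-alike of the scoop alone.

How it is judged:
By the outcome, as a careful person would: the job done as asked, in the order asked, and still so for the second after the job is handed in, while the arm keeps its last pose, push and grip.
It also fails if it takes over 61 s, if anything falls off the work surface, if the arm or the gripper's body presses on something with over 40 N, if the wrist force passes 120 N, or if a joint passes its speed limit or range.

ROBOT

A 7-joint arm with a two-finger parallel gripper is mounted at the origin on the work surface. World frame = base frame: x ahead of the robot, y to its left, z up, the work surface at z = 0. Lengths are in m, angles in rad, forces in N, time in s.
With the tool pointing down it reaches from about 0.425 to 0.825 m from the base axis. Payload 3.6 kg.
Tool frame: the origin (TCP) lies where the fingers leave the gripper's body, on its centre line; the fingertips stand 73 mm ahead of it and the grasp point (between the pads) lies 54 mm ahead of it; x points along the fingers, y is the direction in which the jaws open and shut, and the axes are right-handed (so a half turn about x gives the same grasp; the last joint's range is limited). The gripper opens to 85 mm and grips with 20 to 120 N. Pads are 22 mm wide; open, the fingers measure 114 mm over their backs; the gripper's body (76 mm by 85 mm) begins 54 mm behind the grasp point. The pads swing forward as they close: fully open they stand 13 mm farther back than shut.
Start: joints at [-1.232, 0.615, -0.013, 1.423, 0.008, 1.103, -0.04], TCP at [0.232, 0.607, 0.304] pointing down, gripper open.
Joint ranges: [-3.12, 3.12], [-0.3, 2.06], [-1.34, 1.32], [0.26, 2.42], [-1.36, 4.5], [0.01, 1.98], [-2.84, 2.84]. Speed limits (rad/s): [2.79, 2.79, 3.14, 3.14, 3.14, 3.14, 3.14].

INTERFACE

Orientations are given as a unit quaternion [x, y, z, w].
In Python, from station import arm, snapshot, camera_info, ticket gives the robot as it stands. Calls block until the motion is done:
- arm.movep(position, orientation): joint-space move of the TCP to a pose.
- arm.line_to(position, velocity=0.15, ori=None): straight line of the TCP; ori=None keeps the orientation; velocity is the mean speed in m/s.
- arm.move_j(angles): joint-space move.
- arm.move_gripper(opening, effort=None): opening from 0.0 (shut) to 1.0 (fully open); effort is the grip in N (None keeps the last); returns when the fingers have stopped.
- arm.pause(seconds).
- arm.ik(position, orientation): joint angles nearest the present ones, or None.
- snapshot(name): name is "scene" or "top"; returns the picture (480x640x3 uint8, blue, green, red); there is no depth.
- camera_info(name): a dict with "fx", "fy", "cx", "cy" (pixels), "dist_coeffs" ([k1, k2, p1, p2, k3] as OpenCV has them; the pictures are not rectified), "R" (3x3) and "t" (3): a world point X has camera coordinates R X + t. Camera axes: x right, y down, z forward; pixel columns grow to the right and rows downward; lengths in m; the calibration is good to about 2 mm. A picture is of the moment at which its call begins. camera_info takes no time and is no camera call.
A pose or a line that the arm cannot do raises arm.MotionError and nothing moves.
- ticket.finish_job(): hands the job in, once; it reports no verdict.
Readings, each from a call of its own:
- arm.read_time(): time.
- arm.read_joint_positions(): joint angles.
- arm.read_dq(): joint speeds.
- arm.read_effort(): joint torques, N m.
- arm.read_tool_pos(): TCP position.
- arm.read_eef_rot(): TCP orientation.
- arm.read_ft_force(): force on the tool from outside, world axes, zero at the start.
- arm.read_wrist_torque(): the same for the moment, N m.
- arm.read_opening(): opening from 0.0 (shut) to 1.0 (fully open).
Only numpy, scipy, OpenCV 4.12 (cv2) and the standard library are available. Lean on these libraries where they do the work, as an engineer would, in place of code of your own. Each camera call takes 0.05 s, during which the arm holds its last target.

## Working session

There is one attempt and no reset: what is moved stays moved. The work goes in short steps, each a Python script; the robot and the scene stay as the last script left them, time stands still between calls to the robot, and variables do not carry over. Pictures are saved under pics/ and viewed, and the job is handed in when it is done.

```bash
ls; mkdir -p pics; python3 - <<'E'
from station import arm, snapshot, camera_info
import cv2
for n in("scene","top"):
    cv2.imwrite(f"pics/{n}0.png",snapshot(n)); print(n,camera_info(n))
print(arm.read_time(),arm.read_tool_pos(),arm.read_eef_rot(),arm.read_opening())
E
```

```text
pics
scene {'fx': 485.89548608983597, 'fy': 485.89548608983597, 'cx': 315.51303751500427, 'cy': 239.4504578809478, 'dist_coeffs': array([-0.04792288,  0.        ,  0.        ,  0.        ,  0.        ]), 'R': array([[-0.36712237,  0.93010141, -0.01151192],
       [ 0.78731458,  0.30412454, -0.53632455],
       [-0.49533516, -0.20596024, -0.84393332]]), 't': array([ 0.15816753, -0.3760947 ,  1.72489112])}
top {'fx': 468.62111137450506, 'fy': 468.62111137450506, 'cx': 315.65790320392045, 'cy': 241.15807243917232, 'dist_coeffs': array([0.00134304, 0.        , 0.        , 0.        , 0.        ]), 'R': array([[-0.00247517, -0.99991797, -0.01256679],
       [-0.98784533,  0.00439805, -0.15537777],
       [ 0.1554203 ,  0.01202946, -0.98777519]]), 't': array([0.06227562, 0.55109531, 1.29510058])}
0.1 [0.23167732 0.60676536 0.3028501 ] [ 0.12743774  0.69552933 -0.12902883  0.69523387] 1.0034462770586532
```

View pics/scene0.png

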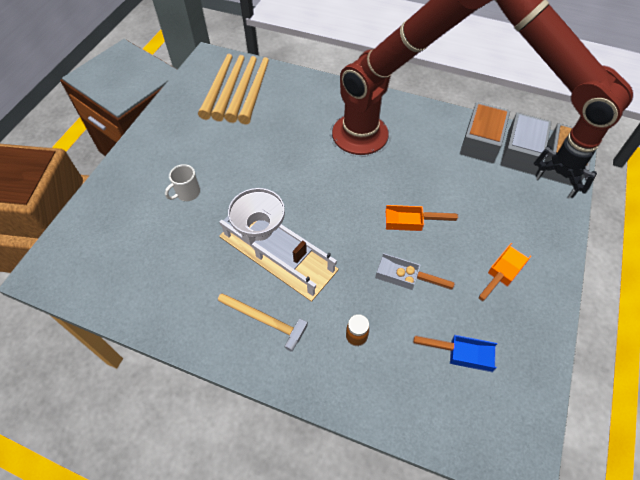

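View pics/top0.png

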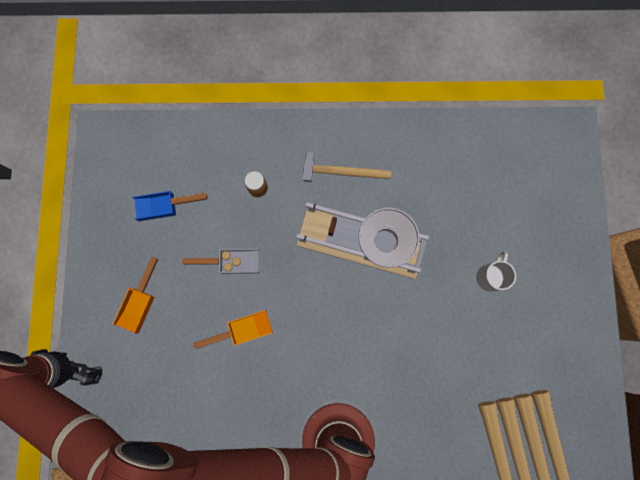

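The steel scoop holding the three balls is at top (240,261), handle (200,261), and at scene (400,270). The orange ones at top (250,327) and (133,310) and the blue one at (155,206) are look-alikes: wrong colour and empty. I'll confirm with a crop.

```bash
cat > h.py <<'E'
import numpy as np, cv2
from station import camera_info
def K(n):
    c=camera_info(n); return np.array([[c['fx'],0,c['cx']],[0,c['fy'],c['cy']],[0,0,1]]),np.array(c['dist_coeffs']),np.array(c['R']),np.array(c['t'])
def ray(n,uv):
    k,d,R,t=K(n); p=cv2.undistortPoints(np.array(uv,float).reshape(-1,1,2),k,d).reshape(-1,2)
    return -R.T@t, np.c_[p,np.ones(len(p))]@R
def plane(n,uv,z):
    o,d=ray(n,uv); return o+d*((z-o[2])/d[:,2])[:,None]
def proj(n,X):
    k,d,R,t=K(n); return cv2.projectPoints(np.array(X,float).reshape(-1,3),cv2.Rodrigues(R)[0],t,k,d)[0].reshape(-1,2)
def tri(ua,ub,na='top',nb='scene'):
    oa,da=ray(na,[ua]);ob,db=ray(nb,[ub]);da=da[0]/np.linalg.norm(da[0]);db=db[0]/np.linalg.norm(db[0])
    s=np.linalg.lstsq(np.c_[da,-db],ob-oa,rcond=None)[0]
    a=oa+s[0]*da;b=ob+s[1]*db
    return (a+b)/2,np.linalg.norm(a-b)
E
python3 - <<'E'
import cv2,numpy as np
t=cv2.imread('pics/top0.png');s=cv2.imread('pics/scene0.png')
a=cv2.resize(t[225:295,175:275],None,fx=4,fy=4,interpolation=cv2.INTER_CUBIC)
b=cv2.resize(s[240:310,365:465],None,fx=4,fy=4,interpolation=cv2.INTER_CUBIC)
c=cv2.resize(t[195:285,290:435],None,fx=2.75,fy=2.75,interpolation=cv2.INTER_CUBIC)
d=cv2.resize(s[180:305,210:345],None,fx=2.2,fy=2.2,interpolation=cv2.INTER_CUBIC)
o=np.zeros((600,800,3),np.uint8)
o[:280,:400]=a;o[:280,400:]=b;o[290:290+c.shape[0],:c.shape[1]]=c;o[290:290+d.shape[0],410:410+d.shape[1]]=d
cv2.imwrite('pics/crop1.png',o)
E
```

```text
(no output)
```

View pics/crop1.png

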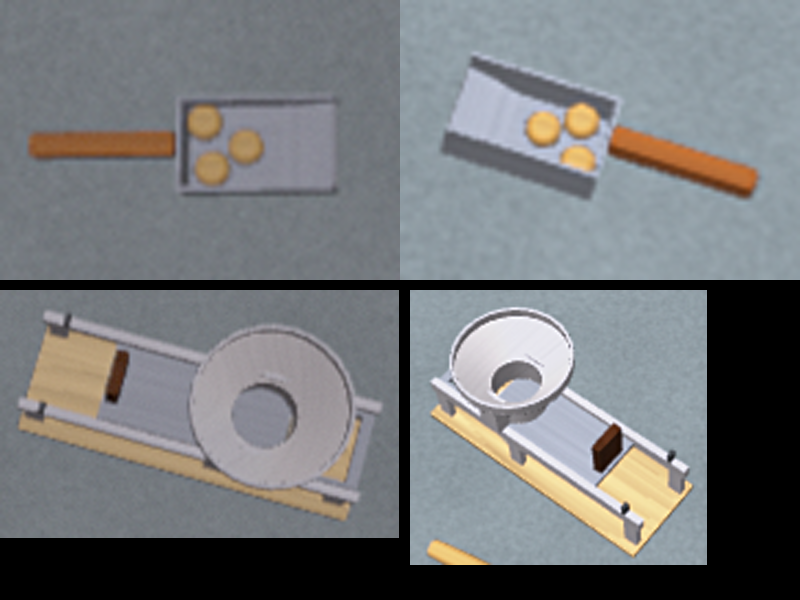

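Confirmed: the grey steel scoop with three balls, nose towards image right in top (−y), with its handle at top (182–219,261). The funnel is at top (389,237). The stand's slide handle is at top (333,226), on the image-left side. Now for the positions.

```bash
cat > meas.py <<'E'
import cv2,numpy as np
from h import *
def blobs(img,roi,lo,hi,n=1):
    x0,y0,x1,y1=roi
    m=cv2.inRange(cv2.cvtColor(img,cv2.COLOR_BGR2HSV),lo,hi)
    z=np.zeros_like(m);z[y0:y1,x0:x1]=m[y0:y1,x0:x1]
    k,l,st,c=cv2.connectedComponentsWithStats(z)
    i=sorted(range(1,k),key=lambda i:-st[i,4])[:n]
    return [(c[j],st[j],l==j) for j in i]
E
python3 - <<'E'
from meas import *
t=cv2.imread('pics/top0.png');s=cv2.imread('pics/scene0.png')
hs=cv2.cvtColor(t,cv2.COLOR_BGR2HSV);h2=cv2.cvtColor(s,cv2.COLOR_BGR2HSV)
for p in [(200,261),(232,262),(350,300),(333,228),(320,210)]: print(p,hs[p[1],p[0]])
print('funnel row');print(hs[237,352:368].tolist(),hs[237,410:424].tolist())
for n,im,roi in(("top",t,(178,250,222,272)),("scene",s,(415,268,458,292))):
    c,st,m=blobs(im,roi,(3,110,60),(20,255,255))[0]
    ys,xs=np.nonzero(m);P=np.c_[xs,ys].astype(float)
    print(n,c,st,cv2.minAreaRect(P.astype(np.float32)))
    W=plane(n,P,.040); e=np.linalg.eigh(np.cov(W[:,:2].T)); v=e[1][:,1]
    q=(W[:,:2]-W[:,:2].mean(0))@v
    print(W.mean(0),v,np.degrees(np.arctan2(v[1],v[0])),q.min(),q.max())
for n,im,roi in(("top",t,(320,210,345,245)),("scene",s,(285,235,310,270))):
    for c,st,m in blobs(im,roi,(0,60,0),(20,255,110),2): print('slide',n,c,st)
for n,im,roi in(("scene",s,(300,245,345,300)),("top",t,(296,200,320,250))):
    for c,st,m in blobs(im,roi,(0,0,0),(180,255,75),4): print('dark',n,c,st)
E
```

```text
(200, 261) [ 14 162 146]
(232, 262) [ 14  84 149]
(350, 300) [106  22 127]
(333, 228) [ 11 187  82]
(320, 210) [  0  21 107]
funnel row
[[116, 23, 153], [117, 19, 149], [123, 21, 149], [118, 20, 151], [120, 20, 151], [120, 21, 148], [123, 21, 123], [139, 12, 168], [140, 9, 172], [144, 7, 171], [150, 6, 170], [145, 9, 170], [143, 6, 168], [150, 6, 170], [156, 8, 169], [144, 8, 167]] [[160, 10, 157], [159, 12, 155], [159, 11, 158], [163, 11, 158], [160, 10, 158], [158, 13, 162], [165, 10, 158], [160, 15, 102], [130, 14, 165], [133, 15, 155], [133, 15, 156], [137, 14, 162], [137, 11, 161], [131, 12, 173]]
top [200.60287081 260.60287081] [182 258  37   6 209] ((200.0, 260.5), (5.0, 36.0), 90.0)
[0.49714134 0.38894216 0.04      ] [-0.00945589  0.99995529] 90.54179072732096 -0.04986349390230585 0.053322711280612
scene [435.33461538 279.98461538] [417 272  37  17 260] ((435.34912109375, 279.9716796875), (37.29692840576172, 6.971744060516357), 17.744670867919922)
[0.49916045 0.39006562 0.04      ] [-0.01165165  0.99993212] 90.6676053791318 -0.05133818389749521 0.05097086639806682
slide top [332.10588235 225.58823529] [328 217   9  19  85]
slide scene [299.28248588 251.11299435] [293 241  13  21 177]
dark scene [302.45762712 251.11864407] [300 245   6  14  59]
dark scene [328.125 255.75 ] [327 254   3   4   8]
dark scene [307.28571429 279.42857143] [306 278   3   4   7]
dark top [314.         206.33333333] [313 204   3   5   6]
dark top [304.33333333 238.83333333] [303 237   3   4   6]
dark top [301. 240.] [301 240   1   1   1]
```

```bash
python3 - <<'E'
from meas import *
t=cv2.imread('pics/top0.png');s=cv2.imread('pics/scene0.png')
A,ea=tri((314,206.3),(307.3,279.4));B,eb=tri((304.0,238.8),(328.1,255.75));H,eh=tri((332.1,225.6),(299.3,251.1))
print('pins',A,ea,B,eb,np.linalg.norm(A-B)); print('handle',H,eh)
for n,uv in(("top",[(314,206.3),(304.1,238.8)]),("scene",[(307.3,279.4),(328.1,255.75)])): print(n,plane(n,uv,.086))
print('lip',plane('top',[(259,250),(259,273.5)],.03))
# radial edges of funnel rim
for n,im,c0,r0 in(("top",t,(389,237.5),(24,36)),("scene",s,(257,214),(20,36))):
    g=cv2.GaussianBlur(im,(3,3),0).astype(float)
    hsv=cv2.cvtColor(im,cv2.COLOR_BGR2HSV)
    m=((hsv[...,1]<17)).astype(np.uint8)*255
    cv2.imwrite(f'pics/m_{n}.png',cv2.resize(m[180:290,210:440],None,fx=3,fy=3,interpolation=cv2.INTER_NEAREST))
E
python3 - <<'E'
import cv2,numpy as np
a=cv2.imread('pics/top0.png')[200:276,350:430];b=cv2.imread('pics/scene0.png')[180:256,217:297]
cv2.imwrite('pics/rim.png',cv2.resize(np.hstack([a,b]),None,fx=5,fy=5,interpolation=cv2.INTER_NEAREST))
E
```

```text
pins [0.64551951 0.06307209 0.07864092] 0.0027230011111973275 [0.55362907 0.09012756 0.07681952] 0.004884079077957145 0.09580797466583747
handle [0.58465528 0.01418006 0.10492714] 0.0007055997481365799
top [[0.64334575 0.06424552 0.086     ]
 [0.55136448 0.09182516 0.086     ]]
scene [[0.64942772 0.06339485 0.086     ]
 [0.55946659 0.08962877 0.086     ]]
lip [[0.5283641  0.22385925 0.03      ]
 [0.46055259 0.22275022 0.03      ]]
```

View pics/rim.png

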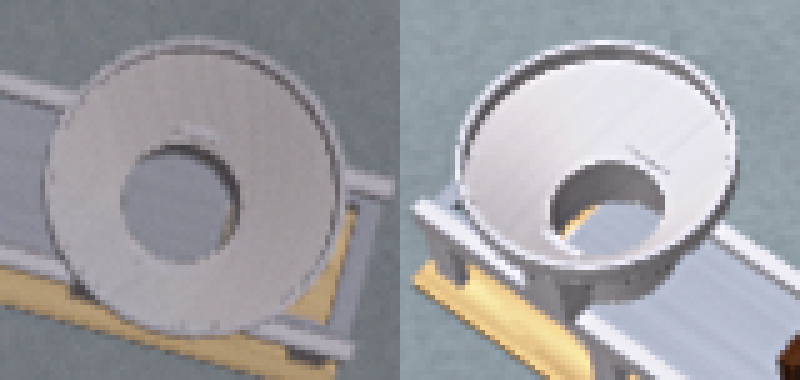

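```bash
python3 - <<'E'
from meas import *
from scipy.optimize import least_squares
F,e=tri((388.1,237.0),(255.9,210.5)); print(F,e, plane('top',[(388.1,237)],.172),plane('scene',[(255.9,210.5)],.172))
L=np.array([[0,0,.172],[-.150,0,.105],[-.215,-.047,.083],[-.215,.047,.083]])
obs={'top':np.array([(388.1,237),(332.1,225.6),(314,206.3),(304.0,238.8)]),'scene':np.array([(255.9,210.5),(299.3,251.1),(307.3,279.4),(328.1,255.75)])}
# +y of stand vs pins: test assignment
def W(p,L):
    c,s=np.cos(p[2]),np.sin(p[2]); return np.c_[p[0]+c*L[:,0]-s*L[:,1],p[1]+s*L[:,0]+c*L[:,1],L[:,2]]
for sw in(0,1):
    LL=L.copy()
    if sw: LL[2:]=LL[[3,2]]
    f=lambda p:np.concatenate([(proj(n,W(p,LL))-obs[n]).ravel() for n in obs])
    r=least_squares(f,[.62,-.13,-1.9],loss='soft_l1'); print(sw,r.x,np.degrees(r.x[2]),r.cost); print(f(r.x).reshape(2,4,2).round(1)); print(W(r.x,LL))
E
```

```text
[ 0.54197055 -0.1295356   0.16957321] 0.002627087529879467 [[ 0.5411007  -0.12793238  0.172     ]] [[ 0.54373489 -0.12984311  0.172     ]]
0 [ 0.54327318 -0.12959429 -1.84405376] -105.65649746566821 165.13141051792184
[[[  0.6  -0.8]
  [ -0.1   0.3]
  [ -9.2  31. ]
  [  9.8 -33.4]]

 [[  0.2  -0.1]
  [  0.5  -0.2]
  [ 21.4 -24. ]
  [-19.9  23.4]]]
[[ 0.54327318 -0.12959429  0.172     ]
 [ 0.5837536   0.01484025  0.105     ]
 [ 0.55603896  0.09011241  0.083     ]
 [ 0.64655127  0.06474468  0.083     ]]
1 [ 0.54219549 -0.12957737 -1.85030802] -106.01484055496907 2.478450091007791
[[[ 0.6 -0.4]
  [-0.   0.3]
  [ 0.1 -0.9]
  [ 0.8 -1.6]]

 [[ 0.3 -0.4]
  [ 0.4 -0.3]
  [ 0.7 -0.2]
  [ 0.5 -0.3]]]
[[ 0.54219549 -0.12957737  0.172     ]
 [ 0.58357844  0.01460117  0.105     ]
 [ 0.64668699  0.06411188  0.083     ]
 [ 0.55633511  0.09004519  0.083     ]]
```

```bash
cat >> h.py <<'E'
from scipy.spatial.transform import Rotation as Rn
STAND=np.array([.5422,-.1296]);SY=-1.8503
PULL=-np.array([np.cos(SY),np.sin(SY),0])
G=.020  # grasp ahead of scoop_grip
def scoopR(head,pitch):  # pitch>0 nose down
    return (Rn.from_euler('z',head)*Rn.from_euler('y',pitch)).as_matrix()
def toolq(S,sg): 
    return Rn.from_matrix(np.c_[-S[:,2],sg*S[:,1],sg*S[:,0]]).as_quat()
def tcp_from_grip(p,S,sg): # scoop_grip at p
    return np.array(p)+S@[G,0,.054],toolq(S,sg)
def tcp_from_lip(p,S,sg): return tcp_from_grip(np.array(p)-S@[.155,0,-.013],S,sg)
SG=np.array([.4975,.3805,.034]);SH=np.radians(-89.4)
def slideq(sg):
    y=sg*PULL; x=np.array([0,0,-1.]); return Rn.from_matrix(np.c_[x,y,np.cross(x,y)]).as_quat()
E
python3 - <<'E'
from h import *
from station import arm
print(Rn.from_quat(arm.read_eef_rot()).as_matrix().round(2))
for sg in(1,-1):
    for nm,(p,q) in {'grasp':tcp_from_grip(SG,scoopR(SH,0),sg),'hi':tcp_from_grip(SG+[0,0,.22],scoopR(SH,0),sg)}.items():
        r=arm.ik(p,q); print(sg,nm,None if r is None else np.round(r,2))
    for d in(150,215):
        p=np.r_[STAND,.105+.054]+PULL*d/1000; r=arm.ik(p,slideq(sg)); print('slide',d,None if r is None else np.round(r,2))
    for hd in range(-180,180,30):
        h=np.radians(hd); out=[]
        for pt in(0,30,60):
            n=np.array([np.cos(h),np.sin(h),0])
            p,q=tcp_from_lip(np.r_[STAND,.20]-.03*n,scoopR(h,np.radians(pt)),sg); r=arm.ik(p,q); out.append(None if r is None else np.round(r,1).tolist())
        print(sg,hd,out)
E
```

```text
[[-0.    0.36  0.93]
 [-0.    0.93 -0.36]
 [-1.   -0.   -0.  ]]
1 grasp [-0.76  0.83  0.17  1.72 -0.22  0.61 -0.46]
1 hi [-0.84  0.57  0.3   1.53 -0.18  1.07 -0.49]
slide 150 [-0.06  0.69  0.    1.77 -0.    0.68  1.23]
slide 215 [-0.17  0.71  0.01  1.71 -0.01  0.72  1.14]
1 -180 [[-0.2, 0.9, 0.8, 1.2, -0.6, 1.3, -1.0], [-0.2, 0.5, 0.6, 1.7, -0.8, 0.6, -0.7], [1.0, 0.6, -1.1, 2.2, 2.5, 0.5, 2.6]]
1 -150 [[-0.3, 0.8, 0.7, 1.4, -0.5, 1.2, -0.6], [-0.1, 0.5, 0.4, 1.7, -0.9, 0.8, -0.2], [-0.3, 0.7, 1.1, 2.1, 4.5, 1.4, 0.7]]
1 -120 [[-0.4, 0.7, 0.5, 1.6, -0.4, 1.0, -0.3], [0.0, 0.5, 0.3, 1.7, -0.8, 1.0, 0.2], [0.5, 0.5, 0.0, 1.8, -1.2, 1.2, 0.7]]
1 -90 [[-0.4, 0.5, 0.4, 1.8, -0.2, 0.9, 0.1], [0.0, 0.5, 0.2, 1.7, -0.7, 1.2, 0.6], [0.4, 0.6, 0.1, 1.6, -0.9, 1.6, 0.8]]
1 -60 [[-0.3, 0.4, 0.3, 2.0, -0.2, 0.8, 0.6], [0.0, 0.5, 0.2, 1.7, -0.5, 1.4, 1.0], [0.3, 0.7, 0.2, 1.4, -0.6, 1.9, 1.1]]
1 -30 [[-0.2, 0.3, 0.3, 2.1, -0.1, 0.7, 1.3], [0.0, 0.5, 0.3, 1.7, -0.2, 1.5, 1.4], None]
1 0 [[-0.0, 0.3, 0.4, 2.2, -0.2, 0.7, 2.0], [0.0, 0.5, 0.2, 1.7, 0.0, 1.5, 1.8], None]
1 30 [[0.2, 0.4, 0.4, 2.0, -0.
[... 1524 characters left out ...]
5, 0.5, 1.1, 2.2, -0.6, 0.8, -0.6], [-0.4, 0.6, 1.0, 1.7, -0.2, 1.5, -0.9], None]
-1 30 [[-0.1, 0.4, 0.7, 2.0, -0.4, 0.8, -0.1], [-0.4, 0.7, 1.0, 1.7, -0.1, 1.3, -0.5], [-0.4, 0.9, 0.9, 1.4, 0.2, 1.7, -0.6]]
-1 60 [[-0.1, 0.7, 1.0, 1.8, -0.6, 1.0, 0.6], [-0.4, 0.6, 1.0, 1.7, 0.0, 1.0, -0.0], [-0.5, 0.8, 0.9, 1.6, 0.4, 1.3, -0.4]]
-1 90 [[0.0, 0.7, 0.8, 1.6, -0.6, 1.1, 1.0], [-0.3, 0.6, 0.8, 1.7, 0.1, 0.8, 0.3], [-0.6, 0.6, 0.8, 1.8, 0.8, 0.9, -0.5]]
-1 120 [[0.1, 0.8, 0.6, 1.4, -0.4, 1.1, 1.2], [-0.2, 0.5, 0.6, 1.7, 0.1, 0.6, 0.8], [-0.7, 0.6, 0.9, 2.1, 1.4, 0.4, -0.7]]
-1 150 [[0.1, 0.8, 0.3, 1.2, -0.2, 1.2, 1.5], [-0.1, 0.5, 0.4, 1.7, -0.2, 0.4, 1.4], [-0.0, 0.4, 0.1, 2.2, 2.4, 0.5, -1.1]]
```

```bash
python3 - <<'E'
from h import *
from station import arm,snapshot
S=scoopR(SH,0)
p,q=tcp_from_grip(SG+[0,0,.10],S,1); arm.movep(p,q); print(arm.read_time())
p,q=tcp_from_grip(SG,S,1); arm.line_to(p,velocity=.1); print(arm.read_time(),arm.read_tool_pos()-p,arm.read_ft_force())
arm.move_gripper(0.0,effort=80); print(arm.read_time(),arm.read_opening(),arm.read_ft_force())
p2=p+[0,0,.03]; arm.line_to(p2,velocity=.06); arm.pause(.2); print(arm.read_time(),arm.read_ft_force(),arm.read_wrist_torque())
t=snapshot('top');s=snapshot('scene')
cv2.imwrite('pics/g1.png',np.hstack([cv2.resize(t[210:310,160:290],(400,308)),cv2.resize(s[220:320,350:480],(400,308))]))
E
```

```text
1.5167
2.6667 [0.00048319 0.00025616 0.00071909] [-0.73891444  0.76189605  0.10547254]
3.2917 0.19932366567889387 [-1.05034187 -0.40366522  3.41262591]
4.1417 [ 0.29425028 -0.29781511 -1.8219199 ] [ 0.16498199 -0.03617617  0.01129672]
```

View pics/g1.png

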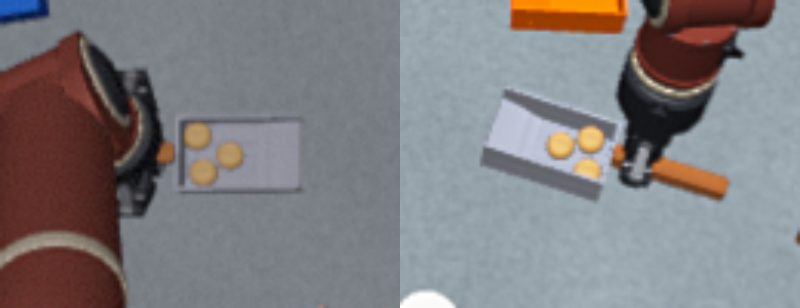

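Scoop held level, and the three balls are still in it. Carrying it to the pre-pour pose.

```bash
python3 - <<'E'
from h import *
from station import arm,snapshot
H=np.radians(-90)
S=scoopR(SH,0)
p,q=tcp_from_grip(SG+[0,0,.19],S,1); arm.line_to(p,velocity=.15)
S=scoopR(H,0); n=S[:,0]
p,q=tcp_from_lip(np.r_[STAND,.22]-.03*n,S,1); arm.line_to(p,velocity=.15,ori=q); arm.pause(.3)
print(arm.read_time(),arm.read_tool_pos()-p,arm.read_ft_force())
t=snapshot('top');s=snapshot('scene')
cv2.imwrite('pics/g2.png',np.hstack([cv2.resize(t[160:310,280:475],(400,308)),cv2.resize(s[150:300,190:385],(400,308))]))
E
```

```text
8.1 [-1.22508119e-05  2.07100700e-04  1.32854747e-06] [ 0.27760535  0.00582183 -2.48593327]
```

View pics/g2.png

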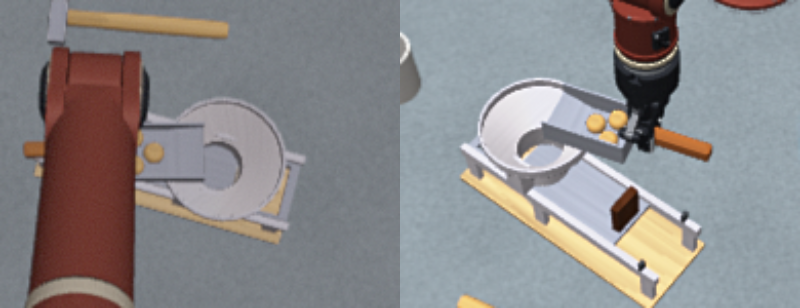

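```bash
python3 - <<'E'
from h import *
from station import arm,snapshot
H=np.radians(-90);n=np.array([0,-1,0])
L=np.r_[STAND,.0]-.03*n
ims=[]
for pt,z,v in[(12,.21,.10),(24,.20,.10),(34,.195,.05),(44,.195,.05),(55,.197,.08)]:
    p,q=tcp_from_lip(L+[0,0,z],scoopR(H,np.radians(pt)),1); arm.line_to(p,velocity=v,ori=q)
    s=snapshot('scene'); ims.append(cv2.resize(s[150:300,190:385],(266,205)))
arm.pause(.8)
print(arm.read_time(),arm.read_ft_force(),arm.read_tool_pos()-p)
s=snapshot('scene'); ims.append(cv2.resize(s[150:300,190:385],(266,205)))
cv2.imwrite('pics/g3.png',np.vstack([np.hstack(ims[:3]),np.hstack(ims[3:])]))
E
```

```text
11.85 [ 0.96628687 -0.60576144 -1.31719749] [-1.41733955e-05 -5.53372114e-05 -3.20752050e-05]
```

View pics/g3.png

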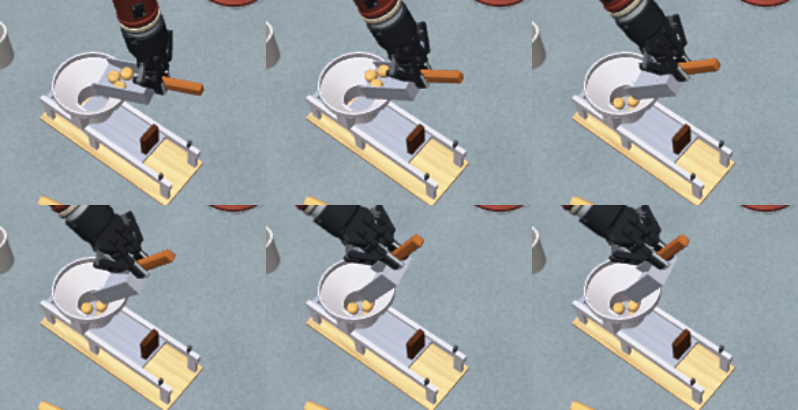

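Two balls are visible and the third is hidden. I'll raise the scoop while still tilted and look again.

```bash
python3 - <<'E'
from h import *
from station import arm,snapshot
H=np.radians(-90);n=np.array([0,-1,0])
p,q=tcp_from_lip(np.r_[STAND,.25]-.06*n,scoopR(H,np.radians(55)),1); arm.line_to(p,velocity=.12,ori=q)
p,q=tcp_from_lip(np.r_[STAND,.25]-.12*n,scoopR(H,np.radians(15)),1); arm.line_to(p,velocity=.15,ori=q)
print(arm.read_time(),arm.read_ft_force())
t=snapshot('top');s=snapshot('scene')
cv2.imwrite('pics/g4.png',np.hstack([cv2.resize(t[160:310,280:475],(400,308)),cv2.resize(s[150:300,190:385],(400,308))]))
E
```

```text
13.7667 [ 0.41527323 -0.02865102 -0.91935187]
```

View pics/g4.png

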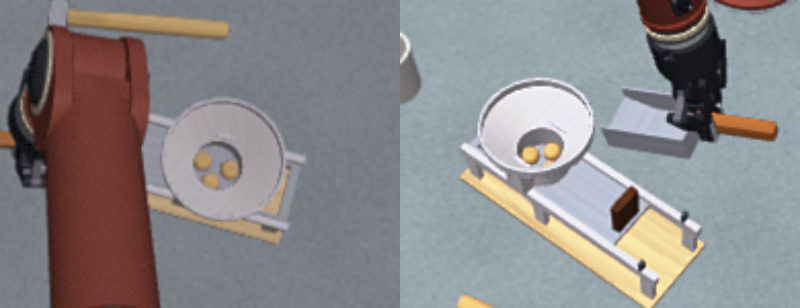

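All three balls are in the funnel neck, at crop (203,160), (229,169) and (211,181), and the scoop is empty. Returning the scoop to its old spot.

```bash
python3 - <<'E'
from h import *
from station import arm,snapshot
S=scoopR(SH,0)
p,q=tcp_from_grip(SG+[0,0,.20],S,1); arm.line_to(p,velocity=.2,ori=q)
p,q=tcp_from_grip(SG+[0,0,.03],S,1); arm.line_to(p,velocity=.15); arm.pause(.1)
print(arm.read_time(),arm.read_ft_force(),arm.read_opening())
t=snapshot('top');s=snapshot('scene')
cv2.imwrite('pics/g5.png',np.hstack([cv2.resize(t[210:310,160:290],(400,308)),cv2.resize(s[220:320,350:480],(400,308))]))
a=cv2.imread('pics/g1.png')
cv2.imwrite('pics/g5.png',np.vstack([a[100:240],cv2.imread('pics/g5.png')[100:240]]))
E
```

```text
16.7417 [ 0.3294518  -0.51551882 -1.8774293 ] 0.1979053021962606
```

View pics/g5.png

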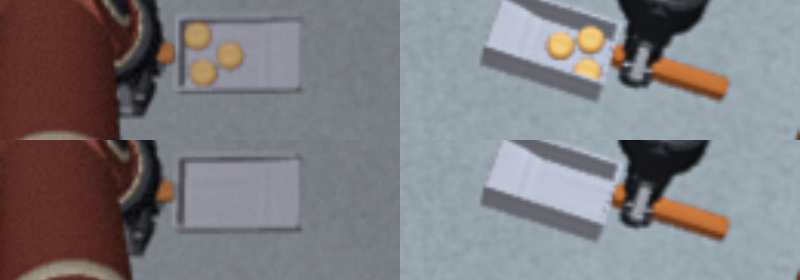

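```bash
python3 - <<'E'
from h import *
from station import arm,snapshot
S=scoopR(SH,0)
p,q=tcp_from_grip(SG+[0,0,.001],S,1); arm.line_to(p,velocity=.05); print(arm.read_ft_force())
arm.move_gripper(.8,effort=60); arm.pause(.1)
arm.line_to(p+[0,0,.17],velocity=.2)
g=np.r_[STAND,.105+.054]+PULL*.150
arm.movep(g+[0,0,.07],slideq(1)); print(arm.read_time(),arm.read_opening())
t=snapshot('top');s=snapshot('scene')
cv2.imwrite('pics/g6.png',np.hstack([cv2.resize(t[180:310,160:440],(400,186)),cv2.resize(s[170:310,200:480],(400,200))[:186]]))
cv2.imwrite('pics/g6b.png',cv2.resize(s[170:310,230:410],(720,560)))
E
```

```text
[-0.016011    0.12125655 -1.38950223]
20.675 0.7993099494685216
```

View pics/g6.png

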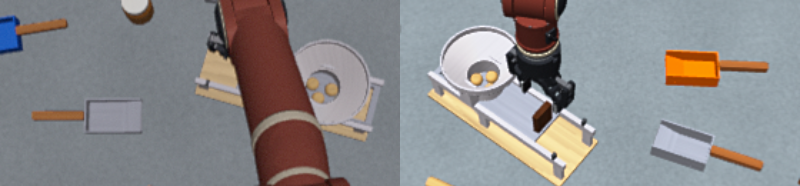

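View pics/g6b.png

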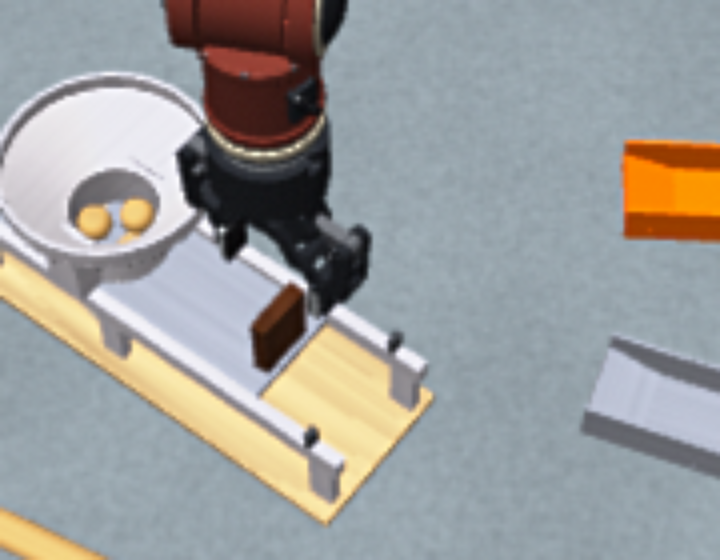

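Scoop stands upright at its old spot. The jaws straddle the slide handle along the pull axis. Descending, gripping and pulling.

```bash
python3 - <<'E'
from h import *
from station import arm,snapshot
g=np.r_[STAND,.105+.054]+PULL*.150
arm.line_to(g,velocity=.08); print(arm.read_ft_force())
arm.move_gripper(0.0,effort=60); arm.pause(.2); print(arm.read_time(),arm.read_opening(),arm.read_ft_force())
t=snapshot('scene')
for d in(.02,.045,.065):
    arm.line_to(g+PULL*d,velocity=.05); f=arm.read_ft_force();print(d,f,f@PULL)
arm.pause(.5);f=arm.read_ft_force();print(arm.read_time(),f@PULL,arm.read_tool_pos()-g-PULL*.065,arm.read_opening())
s=snapshot('scene');
cv2.imwrite('pics/g7.png',np.hstack([cv2.resize(t[170:310,220:360],(400,400)),cv2.resize(s[170:310,220:360],(400,400))]))
cv2.imwrite('pics/top7.png',snapshot('top'));cv2.imwrite('pics/scene7.png',s)
E
```

```text
[-0.30891105 -0.5032898  -0.33771739]
22.5333 0.15629525487356527 [-1.65302086 -2.58044751  4.62342385]
0.02 [-3.6228617  -3.68351725  6.54606706] -4.540039170808095
0.045 [-3.68265331 -5.70364075  6.36330303] -6.4982619099589005
0.065 [-4.09147847 -7.47321786  7.43106327] -8.311952247335341
24.8333 -7.497248767371228 [-0.0006921  -0.00335162  0.00030368] 0.1610520938459751
```

View pics/g7.png

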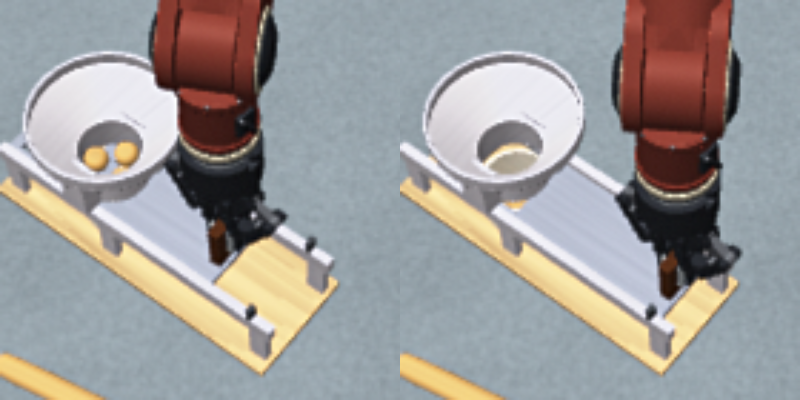

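View pics/top7.png

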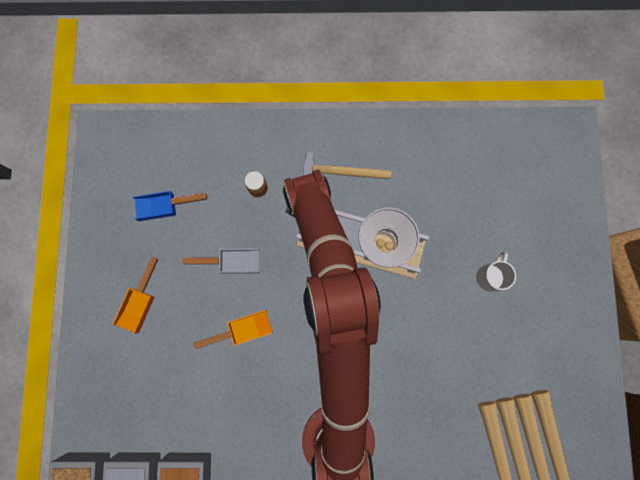

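The slide is open and the balls have left the neck into the pot. The TCP sags 3.4 mm short under the spring, so I'll correct that and check against the pins.

```bash
python3 - <<'E'
from h import *
from meas import blobs
from station import arm,snapshot
g=np.r_[STAND,.105+.054]+PULL*.150
cmd=.065
for i in range(2):
    e=.065-(arm.read_tool_pos()-g)@PULL; cmd+=e
    arm.line_to(g+PULL*cmd,velocity=.02); arm.pause(.4)
    print(cmd,e,.065-(arm.read_tool_pos()-g)@PULL)
print(arm.read_time(),arm.read_ft_force()@PULL,arm.read_opening())
s=snapshot('scene');t=snapshot('top');cv2.imwrite('pics/scene8.png',s)
cv2.imwrite('pics/g8.png',np.hstack([cv2.resize(s[225:305,260:340],(400,400)),cv2.resize(t[205:270,355:420],(400,400))]))
for im,roi in((cv2.imread('pics/scene0.png'),(285,235,310,270)),(s,(300,245,325,290))):
    for c,st,m in blobs(im,roi,(0,100,0),(20,255,110),1): print(c,st)
print(proj('scene',[np.r_[(STAND+PULL[:2]*(.150+k)),.105] for k in(0,.065)]))
E
```

```text
0.06840610142390934 0.003406101423909333 0.00013505970882629614
0.06854116113273563 0.00013505970882629614 0.0001127545122410617
26.3 -8.05346930000987 0.16130198842331292
[299.28235294 251.07647059] [293 241  13  21 170]
[314.68055556 266.625     ] [312 259   6  16  72]
[[299.70797673 250.83147461]
 [318.37850691 263.18539565]]
```

View pics/g8.png

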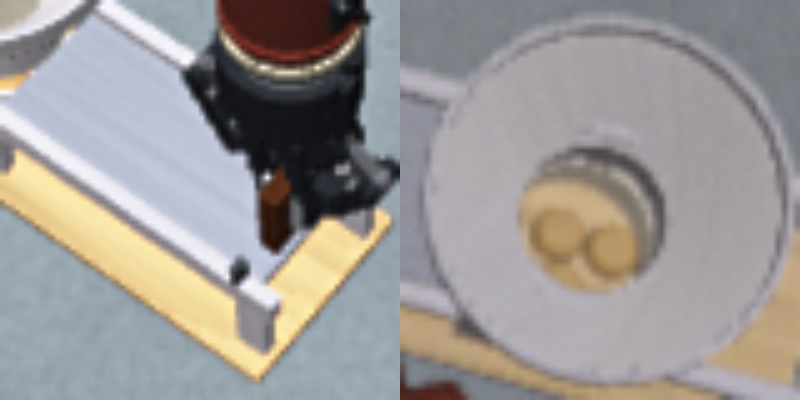

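The handle edge moved 19 px in scene against 18.7 expected, level with the pins. The top view shows two balls in the pot, so I still have to find the third.

```bash
python3 - <<'E'
from h import *
s=cv2.imread('pics/scene8.png');a=cv2.imread('pics/scene0.png')
f=lambda x:cv2.resize(x[185:265,220:300],(400,400),interpolation=cv2.INTER_CUBIC)
cv2.imwrite('pics/g9.png',np.hstack([f(a),f(s)]))
for n in('top','scene'): print(n,proj(n,[np.r_[STAND,.027]]),proj(n,[np.r_[STAND,.115]]))
# visible balls in pot, z=.027
m=np.array([(555-400,235),(610-400,250)])*65/400+[355,205]-.5
print((plane('top',m,.027)[:,:2]-STAND)*1000)
E
```

```text
top [[381.62176943 244.87636072]] [[385.74756905 240.06346814]]
scene [[261.72574959 238.41685569]] [[258.49637884 221.82724185]]
[[  6.40906095   5.41607143]
 [ -0.81209131 -20.1323841 ]]
```

View pics/g9.png

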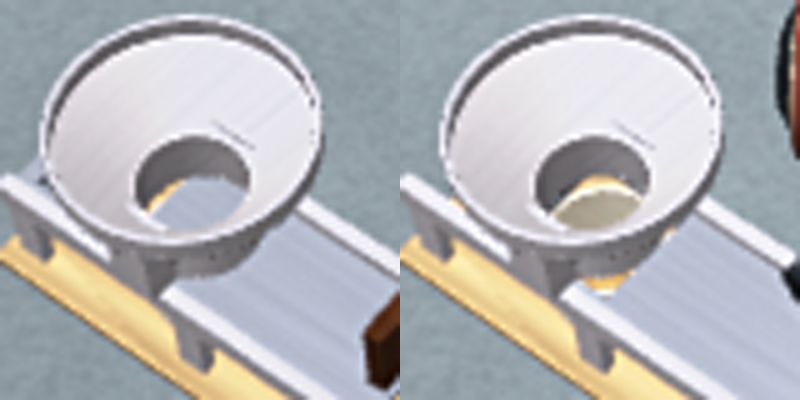

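```bash
python3 - <<'E'
from h import *
from station import arm,snapshot
ims=[snapshot('top') for _ in range(6)]
t=np.mean(ims,0).astype(np.uint8);cv2.imwrite('pics/top9.png',t)
c=t[226:258,370:402]; c=cv2.convertScaleAbs(c,alpha=1.3)
cv2.imwrite('pics/g10.png',cv2.resize(c,(576,576),interpolation=cv2.INTER_CUBIC))
print((proj('top',[np.r_[STAND+[-.017,.014],.027]])-[370,226]+.5)*18)
print(arm.read_time())
E
```

```text
[[133.07177673 454.31805535]]
26.7
```

View pics/g10.png

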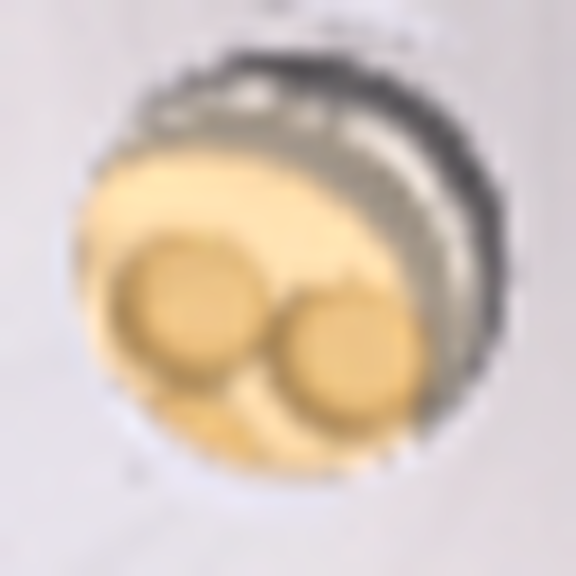

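Two balls show whole at crop (190,305) and (345,360). The edge of the third shows at (210,430), right where a touching ball would sit, so all three are in the pot. Handing in while still holding.

```bash
python3 - <<'E'
from station import arm,ticket
print(arm.read_time(),arm.read_opening(),arm.read_tool_pos(),arm.read_ft_force())
ticket.finish_job()
E
```

```text
26.7 0.15483756332652132 [0.6017288  0.07683598 0.15931739] [-4.88396819 -7.18424632  7.51326774]
the job is handed in; nothing more can be done
```

The job is handed in at 26.7 s, with the gripper still holding the slide at the mark. I emptied the steel scoop's three balls into the shut funnel and set the scoop down upright at its old spot, clear of the stand. I then gripped the slide handle and pulled it to the mark.

**Last checks:**
- **Slide:** The first pull stopped 3.4 mm short under the spring, so I corrected it. The gripper then read within about 0.1 mm of the estimated mark. In the scene picture the handle had moved 19 px, against 18.7 px expected. The stand's position itself is only known to about 1–2 mm.
- **Grip:** The pull read about 8 N, and the gripper opening was about 13–14 mm on the 14 mm handle.
- **Balls:** The funnel neck is empty. Two balls show whole on the pot floor. The third shows only as an edge behind the neck, where a ball touching the others would lie, so it was not seen whole.
- **Bystanders:** The jar, hammer, mug and the look-alike scoops stand where they were in the last full picture.

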